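Offer the load plate up to the load cell

TASK

The aluminium load plate lies on the pair of parallels with its recessed face up. Turn it over so that the recess faces down, carry it across clear of the row of weights, and hold it level just above the guide pins of the calibration stand, its two holes in line with the two pins and about 10 mm of clear air between the pin tips and the plate, so that the load cell can be zeroed before the plate is lowered. Do not let the plate or the robot touch the stand, do not shift the weights or the other loose things, and finish there with the plate still held in the gripper, not set down.

Things in the scene. Friction and masses are not known exactly. Their poses are not given: they have to be found in the camera images.
- plate_center (a point): Centre of the loose load plate, mid-thickness: bare aluminium, 80 mm long (x), 50 wide (y), 20 thick (z), about 0.2 kg, two 9 mm through holes at x = +-30 mm. z points out of the face with the round recess (26 mm wide, 6 deep), up at the start. Starts centred on the parallels, lengthwise, within 5 mm. Can be gripped across its width; stands by itself on a 50 x 20 mm end.
- parallels_top (a point): Middle of the top of a fixed pair of steel parallels: two bars 110 mm long (x), 10 mm wide, 25 mm high, 16 mm apart, 36 mm over both (y); z is up. The plate overhangs them by 7 mm on either side. The plate can stand on end on them, and rights itself when let go up to about 10 degrees off upright.
- pin_tips (a point): Point midway between the tips of the stand's two guide pins, 75 mm above the table; z up, x along the line of the pins towards the stand's column. The upright pins are 8 mm thick, 30 mm either side of this point, and rise 53 mm from the base. Between them is a steel load cell 46 mm across, its button 11 mm below this point.
- stand: The fixed calibration stand; origin on the table below pin_tips, same axes. Blue base 22 mm high, from x = -62 to +172 mm, 75 mm to either side. Column 22 mm thick, 322 mm high at x = +140 mm (54 mm thick at its foot); near its top a clamp block from x = +115 to +165 mm carries an arm that points away to +x, to 260 mm.
- weight_small_center (a point): Centre of the small steel weight: an upright cylinder with a knob, 38 mm across, 75 mm high, loose. The three weights stand in a row between the plate and the stand, in any order.
- weight_medium_center (a point): Centre of the middle steel weight: the same shape, 48 mm across, 90 mm high, loose.
- weight_large_center (a point): Centre of the large steel weight: the same shape, 60 mm across, 110 mm high, loose.
- spacer: A dark steel spacer 60 x 42 x 12 mm with two small holes and no recess, lying flat; origin under its centre. Not wanted.
- disc: A flat round steel disc with a low hub, 58 mm across, 15 mm high; origin under its centre. Not wanted.
- spanner: An open-ended spanner 150 mm long, lying along its x; origin under its middle. Not wanted.
- dial_gauge: A dial gauge lying on its back, 54 mm across, 18 mm high, its stem reaching 72 mm along its x; origin under the middle of its dial. Not wanted.

How it is judged:
By the outcome, as a careful person would: the job done as asked, in the order asked, and still so for the second after the job is handed in, while the arm keeps its last pose, push and grip.
It also fails if it takes over 61 s, if anything falls off the work surface, if the arm or the gripper's body presses on something with over 40 N, if the wrist force passes 120 N, or if a joint passes its speed limit or range.

ROBOT

A 6-joint arm with a two-finger parallel gripper is mounted at the origin on the work surface. World frame = base frame: x ahead of the robot, y to its left, z up, the work surface at z = 0. Lengths are in m, angles in degrees, forces in N, time in s.
With the tool pointing down it reaches from about 0.35 to 1 m from the base axis. Payload 7.1 kg.
Tool frame: the origin (TCP) lies on the centre line of the jaws, within the pads' length; the fingertips stand 25 mm ahead of it and the grasp point (between the pads) lies 6 mm ahead of it (arm.tips_ahead is the z of the fingertips in the tool frame, in m); z points along the fingers, y is the direction in which the jaws open and shut (so a half turn about z gives the same grasp; the last joint's range is limited). The gripper opens to 85 mm and grips with 20 to 120 N. Pads are 22 mm wide; open, the fingers measure 114 mm over their backs; the gripper's body (76 mm by 85 mm) begins 54 mm behind the grasp point. The pads swing forward as they close: fully open they stand 13 mm farther back than shut.
Start: joints at [-74.427, 24.242, 93.386, -0, 62.372, -1.089], TCP at [0.179, -0.599, 0.256] pointing down, gripper open.
Joint ranges: [-172.04, 172.04], [-51.8, 120.97], [4.93, 147.93], [-75.15, 255.16], [6.16, 154.13], [-145.62, 145.62]. Speed limits (degrees/s): [136.94, 136.94, 172.46, 180, 180, 180].

INTERFACE

Orientations are given as [roll, pitch, yaw] about the fixed x, y, z axes, in that order (R = Rz(yaw) Ry(pitch) Rx(roll)).
In Python, from workcell import arm, let_go, gripper_close, ik, eyes gives the robot as it stands. The module is installed in compiled form; this text tells all that it offers. Calls block until the motion is done:
- arm.move_ptp(position, orientation): joint-space move of the TCP to a pose.
- arm.move_linear(position, attitude=None, max_speed=0.15, threshold=None): straight line of the TCP; attitude=None keeps the orientation; max_speed is the mean speed in m/s. With threshold (N) it stops when the force on the tool has changed by that much, and returns True; else False.
- arm.set_joints(angles): joint-space move.
- let_go() and gripper_close(strength=None): open the fingers fully, or close them until they stop; strength is the grip in N (None keeps the last).
- arm.hold(seconds).
- ik(position, orientation): joint angles nearest the present ones, or None.
- arm.observe(): the state.
- eyes.get_image(name): name is "scene" or "top" or "wrist"; returns the picture (420x560x3 uint8, red, green, blue); there is no depth.
- eyes.camera_params(name): a dict with "mtx" (3x3 intrinsics, pixels), "R" (3x3) and "t" (3): a world point X has camera coordinates R X + t. Camera axes: x right, y down, z forward; pixel columns grow to the right and rows downward; lengths in m; the calibration is good to about 2 mm. A picture is of the moment at which its call begins: read the wrist's pose just before it. camera_params takes no time and is no camera call; for the wrist camera it gives the pose at the moment of the call.
A pose or a line that the arm cannot do raises arm.IKError and nothing moves.
- arm.hand_in(): hands the job in, once; it reports no verdict.
The state is a dict: "time": time; "q": joint angles; "joint_velocities": joint speeds; "joint_efforts": joint torques, N m; "ee_pos": TCP position; "eef_rot": TCP orientation; "force": force on the tool from outside, world axes, zero at the start; "moment": the same for the moment, N m; "finger_gap": finger opening in m.
Only numpy, scipy, OpenCV 4.12 (cv2) and the standard library are available. Lean on these libraries where they do the work, as an engineer would, in place of code of your own. Each camera call takes 0.05 s, during which the arm holds its last target.

## Working session

There is one attempt and no reset: what is moved stays moved. The work goes in short steps, each a Python script; the robot and the scene stay as the last script left them, time stands still between calls to the robot, and variables do not carry over. Pictures are saved under pics/ and viewed, and the job is handed in when it is done.

```bash
mkdir -p pics; ls
python3 - <<'E'
from workcell import arm, eyes
import cv2
for n in ("scene","top","wrist"):
    p=eyes.camera_params(n); im=eyes.get_image(n); cv2.imwrite(f"pics/{n}0.png",im[:,:,::-1])
    print(n,p)
s=arm.observe();print(s['time'],s['ee_pos'],s['eef_rot'],s['finger_gap'],s['force'])
E
```

```text
pics
scene {'mtx': array([[391.88681437,   0.        , 280.0086213 ],
       [  0.        , 391.88681437, 209.23676682],
       [  0.        ,   0.        ,   1.        ]]), 'R': array([[-0.88975627,  0.45629937,  0.01116579],
       [ 0.2828222 ,  0.57035705, -0.77117082],
       [-0.35825324, -0.68299614, -0.63653035]]), 't': array([ 0.53750106, -0.04671693,  1.07847353])}
top {'mtx': array([[463.24289526,   0.        , 274.72529735],
       [  0.        , 463.24289526, 209.62227579],
       [  0.        ,   0.        ,   1.        ]]), 'R': array([[-0.0102705 , -0.99993941, -0.00396024],
       [-0.98759465,  0.01076414, -0.15665546],
       [ 0.1566886 ,  0.00230219, -0.98764537]]), 't': array([-0.08555592,  0.54904206,  0.94370205])}
wrist {'mtx': array([[301.08486576,   0.        , 274.69793383],
       [  0.        , 301.08486576, 209.5870262 ],
       [  0.        ,   0.        ,   1.        ]]), 'R': array([[ 0.2860065 , -0.95822354, -0.00281755],
       [-0.92581168, -0.27708828,  0.25708913],
       [-0.24712957, -0.07092064, -0.96638359]]), 't': array([-0.62465946, -0.03250304,  0.37893581])}
0.15 [ 0.17911261 -0.59837356  0.25571191] [-1.79932341e+02 -1.04811069e-03  1.66598167e+01] 0.08520679860073065 [ 0.21868909 -0.44083657  0.14761356]
```

View pics/scene0.png

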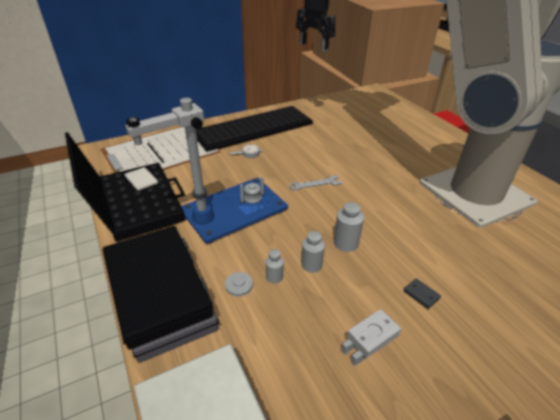

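View pics/top0.png

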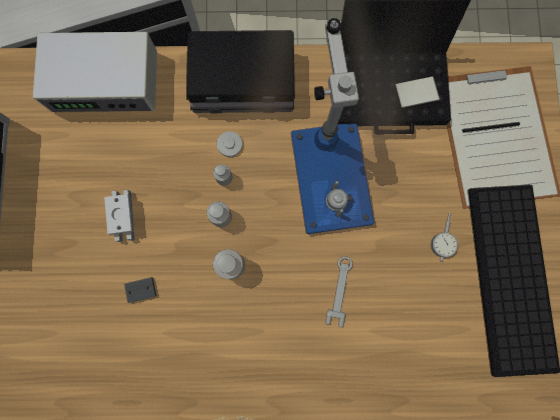

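View pics/wrist0.png

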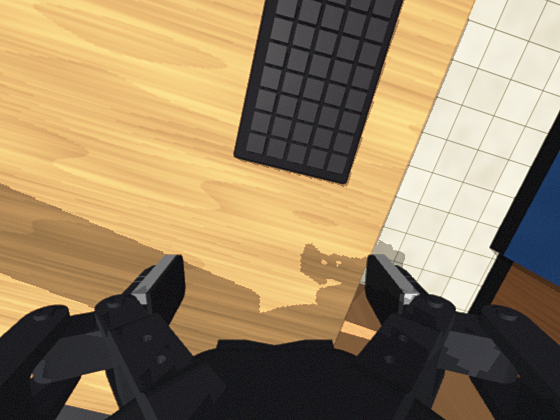

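The top view shows the plate at about (119,215) on the parallels, which run along image vertical. The weights stand at (222,174), (218,213) and (229,264). The stand's pins are around (337,200), with the column to the +x side. Next I'll zoom in on the plate and the stand.

```bash
cat > h.py <<'E'
import numpy as np, cv2
from scipy.spatial.transform import Rotation as Ro
def ray(p,uv):
    d=np.linalg.solve(p['mtx'],np.array([uv[0],uv[1],1.0])); R=p['R']
    return -R.T@p['t'], R.T@d
def plane(p,uv,z):
    c,d=ray(p,uv); return c+d*(z-c[2])/d[2]
def tri(obs):
    A=np.zeros((3,3));b=np.zeros(3);rs=[]
    for p,uv in obs:
        c,d=ray(p,uv); d=d/np.linalg.norm(d); P=np.eye(3)-np.outer(d,d); A+=P;b+=P@c; rs.append((c,P))
    X=np.linalg.solve(A,b); return X,[np.linalg.norm(P@(X-c)) for c,P in rs]
def proj(p,X):
    v=p['mtx']@(p['R']@np.array(X)+p['t']); return v[:2]/v[2]
def crop(im,x0,y0,w,h,f,name):
    cv2.imwrite(name,cv2.resize(im[y0:y0+h,x0:x0+w],None,fx=f,fy=f,interpolation=cv2.INTER_CUBIC))
E
python3 - <<'E'
from h import *
from workcell import eyes
t=cv2.imread('pics/top0.png');s=cv2.imread('pics/scene0.png')
a=cv2.resize(t[180:255,80:160],(400,375),interpolation=cv2.INTER_CUBIC)
b=cv2.resize(t[160:240,290:390],(400,320),interpolation=cv2.INTER_CUBIC)
o=np.zeros((375,800,3),np.uint8);o[:,:400]=a;o[:320,400:]=b;cv2.imwrite('pics/z0.png',o)
p=eyes.camera_params('top')
for n,uv,z in [('plate',(119,215),.045),('pins',(337,200),.075),('w1',(222,172),.075),('w2',(218,210),.09),('w3',(229,260),.11),('box',(96,72),.08),('spacer',(140,290),.012)]: print(n,plane(p,uv,z).round(3))
E
```

```text
plate [0.54  0.24  0.045]
pins [ 0.562 -0.22   0.075]
w1 [0.624 0.018 0.075]
w2 [0.541 0.024 0.09 ]
w3 [ 0.439 -0.001  0.11 ]
box [0.847 0.29  0.08 ]
spacer [0.382 0.199 0.012]
```

View pics/z0.png

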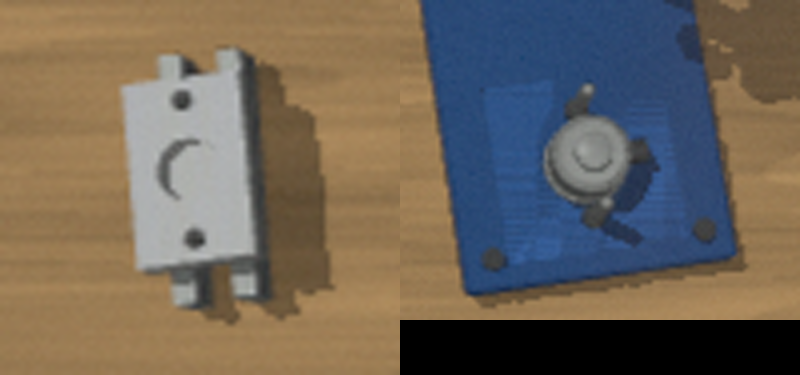

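Run:
```python
from h import *
from workcell import eyes,arm,ik
p=eyes.camera_params('top')
h=[plane(p,uv,.045) for uv in [(80+181/5-.4,180+100/5-.4),(80+195/5-.4,180+238/5-.4)]]
print('plate',h,(h[0]+h[1])/2,np.linalg.norm(h[0]-h[1]),np.degrees(np.arctan2(*(h[0]-h[1])[[1,0]])))
g=[plane(p,uv,.075) for uv in [(290+187/4-.4,160+90/4-.4),(290+204/4-.4,160+202/4-.4)]]
print('pins',g,(g[0]+g[1])/2,np.linalg.norm(g[0]-g[1]),np.degrees(np.arctan2(*(g[0]-g[1])[[1,0]])))
s=arm.observe(); R=Ro.from_euler('xyz',s['eef_rot'],degrees=True).as_matrix()
w=eyes.camera_params('wrist'); C=-w['R'].T@w['t']
print('cam in tool',R.T@(C-s['ee_pos']),'view dir tool',R.T@w['R'][2])
for pos in ([.54,.24,.25],[.54,.24,.035],[.56,-.22,.12],[.56,-.22,.25]):
  for yaw in (-6,174,8,188):
    out=[]
    for phi in (-40,-30,-20,0,45,60,70,80,90):
      # rpy
      e=Ro.from_euler('z',yaw,degrees=True)*Ro.from_euler('y',-phi if yaw<90 else phi,degrees=True)*Ro.from_euler('x',180,degrees=True)
      q=ik(pos,e.as_euler('xyz',degrees=True)); out.append(phi if q is not None else None)
      if phi in(0,70) and q is not None: out.append(np.round(q).astype(int).tolist())
    print(pos,yaw,out)
```

```text
plate [array([0.57318253, 0.24791098, 0.045     ]), array([0.51374492, 0.23939378, 0.045     ])] [0.54346373 0.24365238 0.045     ] 0.06004475311236803 8.154762334386584
pins [array([ 0.59957931, -0.22014029,  0.075     ]), array([ 0.54057122, -0.22705324,  0.075     ])] [ 0.57007527 -0.22359677  0.075     ] 0.05941165164592146 6.681886775065011
cam in tool [ 0.06551912  0.00106167 -0.117182  ] view dir tool [-0.25710987 -0.00156676  0.96638091]
[0.54, 0.24, 0.25] -6 [-40, -30, -20, 0, [23, 22, 98, 0, 60, 119], None, 60, 70, [42, 27, 128, 238, 55, -113], 80, 90]
[0.54, 0.24, 0.25] 174 [-40, -30, -20, 0, [23, 22, 98, 0, 60, -61], None, 60, 70, [42, 27, 128, 238, 55, 67], 80, 90]
[0.54, 0.24, 0.25] 8 [-40, -30, -20, 0, [23, 22, 98, 0, 60, 105], None, 60, 70, [34, 25, 133, 212, 51, -102], 80, 90]
[0.54, 0.24, 0.25] 188 [-40, -30, -20, 0, [23, 22, 98, 0, 60, -75], None, 60, 70, [34, 25, 133, 212, 51, 78], 80, 90]
[0.54, 0.24, 0.035] -6 [-40, -30, -20, 0, [23, 40, 103, 0, 37, 119], 45, 60, 70, [42, 58, 123, 227, 71, -89], 80, 90]
[0.54, 0.24, 0.035] 174 [-40, -30, -20, 0, [23, 40, 103, 0,
[... 683 characters left out ...]
30, -20, 0, [-23, 33, 101, 0, 46, -121], 45, 60, 70, [-42, 46, 126, 127, 65, 97], 80, 90]
[0.56, -0.22, 0.25] -6 [-40, -30, -20, 0, [-23, 23, 97, 0, 61, 73], 45, 60, 70, [-34, 25, 132, 145, 50, -76], 80, 90]
[0.56, -0.22, 0.25] 174 [-40, -30, -20, 0, [-23, 23, 97, 0, 61, -107], None, 60, 70, [-34, 25, 132, 145, 50, 104], 80, 90]
[0.56, -0.22, 0.25] 8 [-40, -30, -20, 0, [-23, 23, 97, 0, 61, 59], 45, 60, 70, [-42, 27, 127, 119, 55, -66], 80, 90]
[0.56, -0.22, 0.25] 188 [-40, -30, -20, 0, [-23, 23, 97, 0, 61, -121], None, 60, 70, [-42, 27, 127, 119, 55, 114], 80, 90]<sys>:0: UserWarning: Gimbal lock detected. Setting third angle to zero since it is not possible to uniquely determine all angles.
```

```bash
cat >> h.py <<'E'
def rot(yaw,phi,half=False):
    r=Ro.from_euler('z',yaw,degrees=True)*Ro.from_euler('y',-phi,degrees=True)*Ro.from_euler('x',180,degrees=True)
    if half: r=r*Ro.from_euler('z',180,degrees=True)
    return r
def eul(r):
    import warnings; warnings.simplefilter('ignore')
    return r.as_euler('xyz',degrees=True)
E
python3 - <<'E'
from h import *
from workcell import arm,ik
for nm,pos,yaw in (('pick',[.545,.245,.035],8.2),('stand',[.545,.245,.075],8.2),('air',[.545,.245,.3],8.2),('pins',[.545,-.225,.095],6.7),('pinsair',[.545,-.225,.25],6.7)):
  for half in (0,1):
    print(nm,half)
    for phi in (-75,-60,-50,-40,0,25,30,35,40,50,70,80):
      q=ik(pos,eul(rot(yaw,phi,half)))
      print('  ',phi,None if q is None else np.round(q).astype(int).tolist())
E
```

```text
pick 0
   -75 [18, 73, 58, 12, 124, 99]
   -60 [19, 65, 65, 10, 109, 99]
   -50 [19, 60, 71, 8, 98, 98]
   -40 [20, 56, 77, 7, 87, 98]
   0 [23, 40, 102, 0, 38, 105]
   25 None
   30 [27, 39, 119, 238, 11, -130]
   35 [28, 40, 121, 219, 18, -111]
   40 [29, 41, 123, 212, 26, -103]
   50 [31, 46, 126, 206, 42, -95]
   70 [34, 59, 127, 205, 75, -87]
   80 [35, 66, 125, 206, 90, -85]
pick 1
   -75 [18, 73, 58, 12, 124, -81]
   -60 [19, 65, 65, 10, 109, -81]
   -50 [19, 60, 71, 8, 98, -82]
   -40 [20, 56, 77, 7, 87, -82]
   0 [23, 40, 102, 0, 38, -75]
   25 None
   30 [27, 39, 119, 238, 11, 50]
   35 [28, 40, 121, 219, 18, 69]
   40 [29, 41, 123, 212, 26, 77]
   50 [31, 46, 126, 206, 42, 85]
   70 [34, 59, 127, 205, 75, 93]
   80 [35, 66, 125, 206, 90, 95]
stand 0
   -75 [18, 69, 59, 12, 125, 100]
   -60 [19, 62, 66, 10, 111, 99]
   -50 [19, 57, 72, 9, 101, 99]
   -40 [20, 52, 77, 7, 90, 99]
   0 [23, 36, 102, 0, 41, 105]
   25 None
   30 None
   35 [28, 35, 121, 231, 15, -124]
   40 [29, 36, 123, 218, 22, -110]
   50 [31, 40, 127, 209, 38, -98]
   70 [34, 53, 129, 205, 72, -89]
   80 [3
[... 1980 characters left out ...]
 -27, 130, 67]
   -60 [-15, 48, 71, -21, 118, 69]
   -50 [-16, 43, 74, -18, 109, 69]
   -40 [-17, 39, 78, -15, 100, 69]
   0 [-24, 22, 98, 0, 60, 60]
   25 [-30, 16, 112, 26, 35, 34]
   30 [-32, 15, 114, 36, 32, 23]
   35 [-34, 15, 117, 49, 29, 10]
   40 [-35, 15, 119, 63, 29, -5]
   50 [-38, 17, 123, 91, 33, -34]
   70 [-43, 26, 129, 119, 56, -67]
   80 [-45, 33, 130, 125, 70, -76]
pinsair 1
   -75 [-14, 54, 67, -27, 130, -113]
   -60 [-15, 48, 71, -21, 118, -111]
   -50 [-16, 43, 74, -18, 109, -111]
   -40 [-17, 39, 78, -15, 100, -111]
   0 [-24, 22, 98, 0, 60, -120]
   25 None
   30 None
   35 None
   40 None
   50 None
   70 [-43, 26, 129, 119, 56, 113]
   80 [-45, 33, 130, 125, 70, 104]
```

```bash
python3 - <<'E'
from h import *
from workcell import arm,eyes
import pickle
out=[]
def shot(n):
    w=eyes.camera_params('wrist'); im=eyes.get_image('wrist'); cv2.imwrite(f'pics/{n}.png',im[:,:,::-1]); out.append((n,w))
arm.move_ptp([.51,-.23,.27],eul(rot(6.7,0))); arm.hold(.2); shot('wp1'); print(arm.observe()['time'])
arm.move_linear([.51,-.17,.27]); arm.hold(.2); shot('wp2')
arm.move_ptp([.50,.24,.25],eul(rot(8.2,0))); arm.hold(.2); shot('wl1')
pickle.dump(out,open('w.pkl','wb')); print(arm.observe()['time'],arm.observe()['q'])
E
python3 - <<'E'
import cv2,numpy as np
a=cv2.imread('pics/wp1.png');b=cv2.imread('pics/wl1.png');c=cv2.imread('pics/wp2.png')
cv2.imwrite('pics/m1.png',np.hstack([cv2.resize(x,(400,300),interpolation=cv2.INTER_AREA) for x in(a,c)]))
E
```

```text
2.2
4.7667 [ 2.43283427e+01  1.88004789e+01  1.02694049e+02 -2.72434226e-03
  5.85014881e+01  1.06203329e+02]
```

View pics/m1.png

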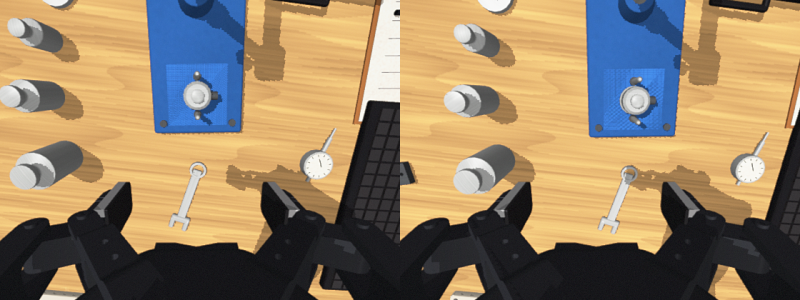

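View pics/wl1.png

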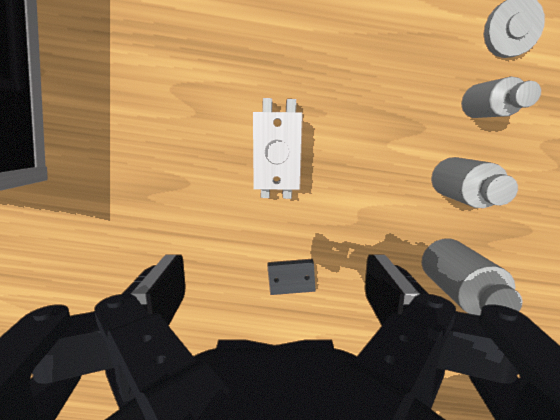

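wl1 shows the plate with holes at about (277,122) and (277,181) and the recess between them. The spacer is at (292,277). In wp1 the pins are near (276,105) and (276,165). I'll zoom in for subpixel positions.

Run:
```python
import cv2,numpy as np
L=[]
for n,x,y in(('wp1',236,85),('wp2',286,85),('wl1',237,98)):
    L.append(cv2.resize(cv2.imread(f'pics/{n}.png')[y:y+100,x:x+80],(264,330),interpolation=cv2.INTER_CUBIC))
cv2.imwrite('pics/m2.png',np.hstack(L))
```

```text
(no output)
```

View pics/m2.png

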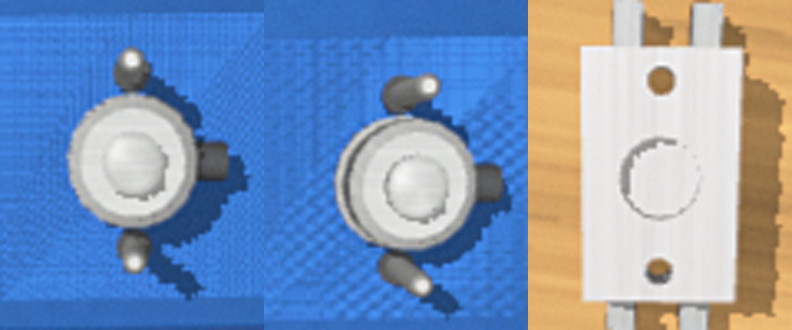

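Run:
```python
from h import *
import pickle
from workcell import eyes
W=dict(pickle.load(open('w.pkl','rb'))); T=eyes.camera_params('top')
off={'wp1':(236,85),'wp2':(286,85),'wl1':(237,98)}
f=lambda n,u,v:(off[n][0]+(u+.5)/3.3-.5,off[n][1]+(v+.5)/3.3-.5)
A=[(f('wp1',132,58),f('wp1',134,262)),(f('wp2',166,86),f('wp2',158,285))]
for n,a in zip(('wp1','wp2'),A):
    g=[plane(W[n],x,.075) for x in a]; print(n,g[0].round(4),g[1].round(4),((g[0]+g[1])/2).round(4),np.linalg.norm(g[0]-g[1]).round(4),np.degrees(np.arctan2(*(g[0]-g[1])[[1,0]])))
for i in (0,1): print('tri',tri([(W['wp1'],A[0][i]),(W['wp2'],A[1][i])]))
h=[plane(W['wl1'],f('wl1',*x),.045) for x in((133,80),(130,270))]
print('holes',h,(h[0]+h[1])/2,np.linalg.norm(h[0]-h[1]),np.degrees(np.arctan2(*(h[0]-h[1])[[1,0]])))
c=[plane(W['wl1'],f('wl1',*x),.045) for x in((54,46),(215,47),(209,302),(56,301))]
print('corn',np.mean(c,0),[np.linalg.norm(c[i]-c[i-1]).round(4) for i in range(4)],[np.degrees(np.arctan2(*(c[a]-c[b])[[1,0]])).round(2) for a,b in((0,3),(1,2))])
p=[plane(W['wl1'],f('wl1',*x),.025) for x in((622-528,330),(694-528,330),(626-528,0),(707-528,0))]
print('bars',p)
```

```text
wp1 [ 0.6007 -0.2216  0.075 ] [ 0.5409 -0.2292  0.075 ] [ 0.5708 -0.2254  0.075 ] 0.0603 7.232767706526214
wp2 [ 0.6001 -0.2217  0.075 ] [ 0.541  -0.2291  0.075 ] [ 0.5705 -0.2254  0.075 ] 0.0595 7.188942201418709
tri (array([ 0.60034396, -0.22158461,  0.07543465]), [np.float64(0.00031601373509862604), np.float64(0.00031601373509874736)])
tri (array([ 0.54092197, -0.2291774 ,  0.0746559 ]), [np.float64(3.626158983569222e-05), np.float64(3.626158983563599e-05)])
holes [array([0.57324377, 0.24664656, 0.045     ]), array([0.51405887, 0.23912826, 0.045     ])] [0.54365132 0.24288741 0.045     ] 0.05966051935279733 7.239552589425617
corn [0.54347993 0.24221632 0.045     ] [np.float64(0.0801), np.float64(0.0497), np.float64(0.0801), np.float64(0.0504)] [np.float64(7.48), np.float64(7.98)]
bars [array([0.48795714, 0.24816819, 0.025     ]), array([0.49153154, 0.22302389, 0.025     ]), array([0.59679562, 0.26138716, 0.025     ]), array([0.60048051, 0.23537407, 0.025     ])]
```

```bash
cat >> h.py <<'E'
PL=np.array([.5436,.2426]); PY=7.5; PIN=np.array([.5707,-.2254]); PINY=7.2
def ux(y): return np.array([np.cos(np.radians(y)),np.sin(np.radians(y)),0])
def tcp(gp,r): return np.array(gp)-.006*r.as_matrix()[:,2]
def st(arm,m=''):
    s=arm.observe(); print(m,'t',round(s['time'],2),'pos',np.round(s['ee_pos'],4),'rpy',np.round(s['eef_rot'],2),'gap',round(s['finger_gap'],4),'F',np.round(s['force'],1),'M',np.round(s['moment'],2))
E
python3 - <<'E'
from h import *
from workcell import arm,eyes,gripper_close
r=rot(PY,-20); gp=np.r_[PL,.038]+.010*ux(PY)
arm.move_ptp(tcp(gp+[0,0,.09],r),eul(r))
print(arm.move_linear(tcp(gp,r),threshold=8)); st(arm,'down')
gripper_close(80); st(arm,'closed')
arm.move_linear(tcp(gp+[0,0,.03],r)); arm.hold(.1); st(arm,'lift')
cv2.imwrite('pics/g1.png',eyes.get_image('wrist')[:,:,::-1]); cv2.imwrite('pics/g1s.png',eyes.get_image('scene')[:,:,::-1])
a=cv2.imread('pics/g1.png');b=cv2.imread('pics/g1s.png')[260:400,290:476]
cv2.imwrite('pics/g1m.png',np.hstack([cv2.resize(x,(400,300)) for x in(a,b)]))
E
```

```text
False
down t 6.09 pos [0.5561 0.2446 0.0449] rpy [-179.97   19.89    7.52] gap 0.0853 F [-0.4  0.6  0.4] M [ 0.04 -0.08  0.01]
closed t 6.52 pos [0.5566 0.2445 0.0449] rpy [-179.97   19.87    7.51] gap 0.0485 F [0.8 0.3 6. ] M [ 0.06  0.03 -0.03]
lift t 6.97 pos [0.5551 0.244  0.073 ] rpy [179.99  20.04   7.5 ] gap 0.0485 F [-0.3  1.1 -1.1] M [ 0.06 -0.32  0.01]
```

View pics/g1m.png

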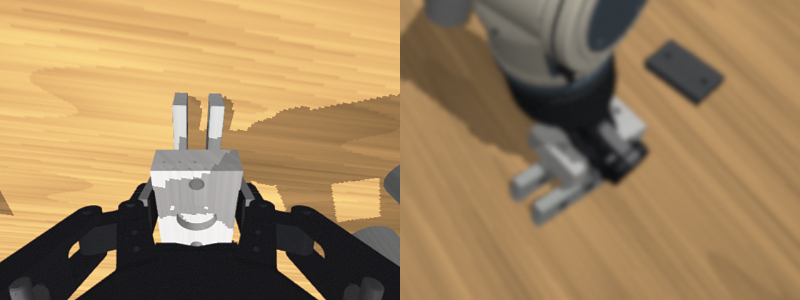

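The plate is held (gap 48.5 mm), with the recess still up. Next I lift it and turn it 90° in the air.

Run:
```python
from h import *
from workcell import arm,eyes,ik
r=rot(PY,-20); gp=np.r_[PL,.33]+.010*ux(PY)
arm.move_linear(tcp(gp,r),max_speed=.25)
r2=rot(PY,70); gp2=np.r_[PL,.22]
print(np.round(arm.observe()['q']), np.round(ik(tcp(gp2,r2),eul(r2))))
arm.move_ptp(tcp(gp2,r2),eul(r2)); arm.hold(.2); st(arm,'turned')
w=eyes.camera_params('wrist')
a,b,c=[eyes.get_image(n)[:,:,::-1] for n in('wrist','scene','top')]
for n,x in zip('abc',(a,b,c)): cv2.imwrite(f'pics/t1{n}.png',x)
cv2.imwrite('pics/t1m.png',np.hstack([cv2.resize(x,(266,200) if 0 else (400,300)) for x in(a,b[150:390,230:550])]))
```

```text
[ 21.  27.  80.   4.  92. 102.] [  35.   30.  133.  212.   55. -100.]
turned t 11.49 pos [0.5381 0.242  0.2222] rpy [-179.97  -70.02    7.48] gap 0.049 F [ 0.1 -0.2 -1.4] M [-0.1   0.69 -0.03]
```

View pics/t1m.png

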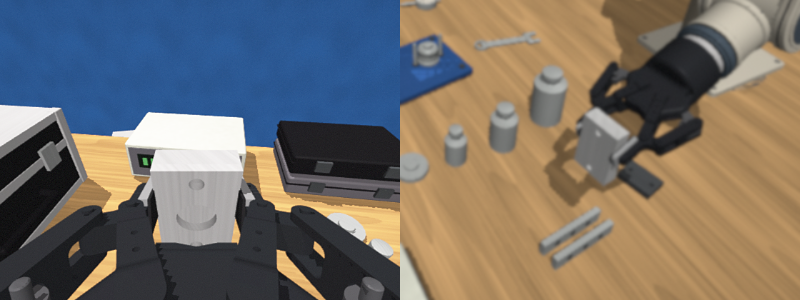

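Run:
```python
import cv2
im=cv2.imread('pics/t1a.png')[190:355,190:360]; cv2.imwrite('pics/t1z.png',cv2.resize(im,None,fx=3.5,fy=3.5,interpolation=cv2.INTER_CUBIC))
```

```text
(no output)
```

View pics/t1z.png

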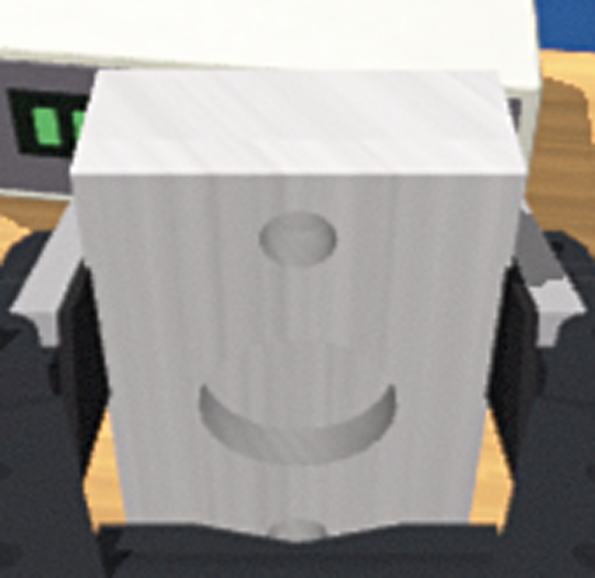

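```bash
cat >> h.py <<'E'
def platepnp(w,obj,uv):
    """plate pose in world from wrist view w"""
    ok,rv,tv=cv2.solvePnP(np.array(obj,float),np.array(uv,float),w['mtx'],None,flags=cv2.SOLVEPNP_SQPNP)
    ok,rv,tv=cv2.solvePnP(np.array(obj,float),np.array(uv,float),w['mtx'],None,rv,tv,True,flags=cv2.SOLVEPNP_ITERATIVE)
    e=cv2.projectPoints(np.array(obj,float),rv,tv,w['mtx'],None)[0][:,0]-uv
    R=w['R'].T@cv2.Rodrigues(rv)[0]; return w['R'].T@(tv[:,0]-w['t']),R,np.abs(e).max()
E
python3 - <<'E'
from h import *
from workcell import arm,eyes
w=eyes.camera_params('wrist')
z=[(97,70),(497,70),(74,174),(524,175),(298,239)]
uv=[(190+(a+.5)/3.5-.5,190+(b+.5)/3.5-.5) for a,b in z]
# plate x up, z toward robot(-x), y = z cross x
obj=[(.04,.025,-.01),(.04,-.025,-.01),(.04,.025,.01),(.04,-.025,.01),(.03,0,.01)]
c,R,e=platepnp(w,obj,uv); print(c.round(4),e,'\n',R.round(3))
print('tilt x vs up deg',np.degrees(np.arccos(R[2,0])),'z elev',np.degrees(np.arcsin(R[2,2])))
r=Ro.from_euler('xyz',arm.observe()['eef_rot'],degrees=True).as_matrix()
print('centre in tool',r.T@(c-arm.observe()['ee_pos']))
E
```

```text
[0.5496 0.2428 0.2071] 0.4944756747266865 
 [[-0.008 -0.14  -0.99 ]
 [-0.013  0.99  -0.14 ]
 [ 1.     0.012 -0.01 ]]
tilt x vs up deg 0.8656201952736027 z elev -0.5612948792383878
centre in tool [-0.01014335  0.00059355  0.0160388 ]
```

Run:
```python
from h import *
from workcell import arm,eyes,let_go
p=np.array(arm.observe()['ee_pos'])+[-.004,0,0]
arm.move_linear(p+[0,0,-.132],max_speed=.2); st(arm,'above')
print(arm.move_linear(p+[0,0,-.150],max_speed=.02,threshold=4)); st(arm,'contact')
let_go(); arm.hold(.2); st(arm,'open')
```

```text
above t 12.45 pos [0.5342 0.242  0.0906] rpy [-180.    -70.03    7.5 ] gap 0.0487 F [ 0.4 -0.  -1.1] M [-0.06  0.69  0.  ]
True
contact t 13.07 pos [0.5344 0.2421 0.0789] rpy [-179.98  -70.12    7.49] gap 0.0488 F [-0.3  0.   3.8] M [ 0.01 -0.11 -0.01]
open t 13.72 pos [0.534  0.2419 0.0784] rpy [179.99 -69.97   7.51] gap 0.086 F [-0.3  0.7  0.5] M [-0.08  0.52  0.02]
```

Run:
```python
from h import *
from workcell import arm,eyes
s=arm.observe(); R=Ro.from_euler('xyz',s['eef_rot'],degrees=True).as_matrix()
arm.move_linear(np.array(s['ee_pos'])-.09*R[:,2],max_speed=.25)
arm.hold(.15); a=eyes.get_image('wrist'); cv2.imwrite('pics/s1a.png',a[:,:,::-1])
p=np.array(arm.observe()['ee_pos']); arm.move_linear(p+[-.02,0,.2],max_speed=.3)
r=rot(PY,-20); gp=np.r_[PL+[.002,0],.26]
arm.move_ptp(tcp(gp,r),eul(r)); arm.hold(.2); st(arm)
import pickle; pickle.dump(eyes.camera_params('wrist'),open('s1.pkl','wb'))
b=eyes.get_image('wrist'); cv2.imwrite('pics/s1b.png',b[:,:,::-1]); cv2.imwrite('pics/s1s.png',eyes.get_image('scene')[:,:,::-1])
cv2.imwrite('pics/s1m.png',np.hstack([cv2.resize(x,(400,300))[:,:,::-1] for x in(a,b)]))
```

```text
t 18.86 pos [0.5475 0.243  0.2657] rpy [-179.99   20.      7.52] gap 0.0851 F [ 0.1  0.6 -0. ] M [ 0.09 -0.12 -0.05]
```

View pics/s1m.png

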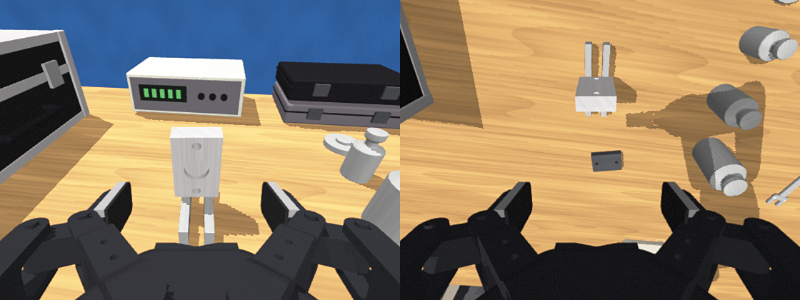

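View pics/s1b.png

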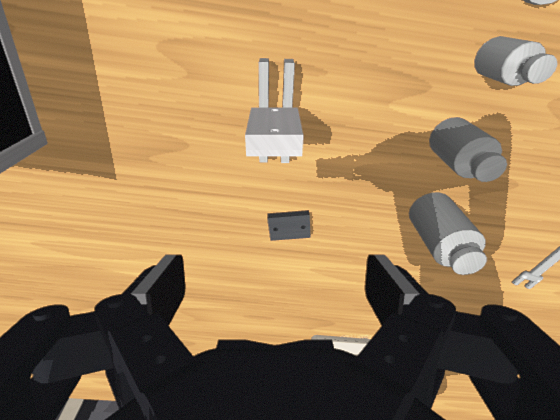

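The plate stands upright on the parallels. In s1b its top end face spans columns 245–303 and rows 134–156. I'll check that position and then grip near the top.

Run:
```python
from h import *
import pickle
w=pickle.load(open('s1.pkl','rb'))
im=cv2.imread('pics/s1b.png'); g=cv2.cvtColor(im,cv2.COLOR_BGR2HSV)
m=((g[...,1]<25)&(g[...,2]>195)).astype(np.uint8); m[:110]=0;m[170:]=0;m[:,:230]=0;m[:,320:]=0
c=max(cv2.findContours(m,0,2)[0],key=cv2.contourArea); q=cv2.boxPoints(cv2.minAreaRect(c)); print(q)
k=[plane(w,x,.105) for x in q]; print(np.mean(k,0),[np.linalg.norm(k[i]-k[i-1]).round(4) for i in range(4)])
d=[k[i]-k[i-1] for i in range(4)]; d=[x for x in d if np.linalg.norm(x)>.04]; print([np.degrees(np.arctan2(x[1],x[0]))for x in d])
```

```text
[[245. 135.]
 [302. 135.]
 [302. 162.]
 [245. 162.]]
[0.54133975 0.24274706 0.105     ] [np.float64(0.0255), np.float64(0.0489), np.float64(0.0255), np.float64(0.0517)]
[np.float64(-82.49049684724167), np.float64(97.51963023705086)]
```

Run:
```python
from h import *
from workcell import arm,eyes,gripper_close
r=rot(PY,-20); d=r.as_matrix()[:,2]; gp=np.r_[.545,.2427,.086]
arm.move_ptp(tcp(gp,r)-.1*d,eul(r))
print(arm.move_linear(tcp(gp,r),threshold=8)); st(arm,'down')
gripper_close(80); st(arm,'closed')
print(arm.move_linear(tcp(gp+[0,0,.25],r),max_speed=.25)); arm.hold(.1); st(arm,'lift')
r2=rot(PINY,70)
arm.move_ptp(tcp(np.r_[.50,.1,.34],r2),eul(r2)); st(arm,'turned')
arm.hold(.2); a=eyes.get_image('wrist'); b=eyes.get_image('scene')
cv2.imwrite('pics/u1a.png',a[:,:,::-1])
cv2.imwrite('pics/u1m.png',np.hstack([cv2.resize(x,(400,300))[:,:,::-1] for x in(a,b)]))
```

```text
False
down t 20.22 pos [0.5481 0.2434 0.093 ] rpy [-179.96   19.86    7.51] gap 0.0851 F [-0.2 -1.3  0.3] M [ 0.02 -0.18 -0.03]
closed t 20.64 pos [0.5478 0.2432 0.0927] rpy [-179.97   19.91    7.5 ] gap 0.0493 F [0.3 0.1 5.9] M [-0.06  0.1  -0.02]
False
lift t 21.89 pos [0.5464 0.2427 0.3397] rpy [179.95  20.19   7.48] gap 0.0489 F [-0.7 -0.1 -1.3] M [ 0.04 -0.25  0.07]
turned t 24.8 pos [0.4948 0.0995 0.3424] rpy [-179.97  -70.04    7.18] gap 0.0493 F [ 1.   0.1 -1.6] M [-0.07  0.76  0.02]
```

View pics/u1m.png

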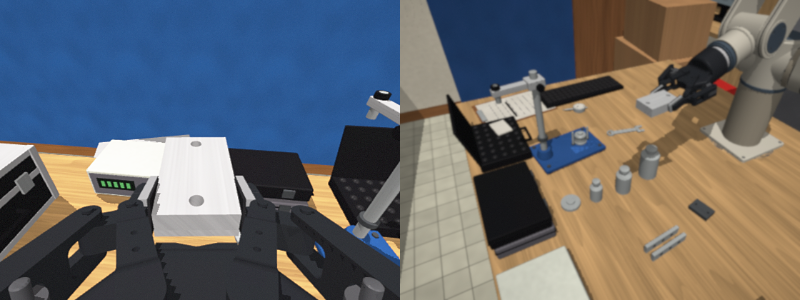

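The plain face is now up, so the recess is down. I'll zoom in to measure the plate's pose in the hand.

Run:
```python
import cv2
im=cv2.imread('pics/u1a.png')[180:340,200:360]; cv2.imwrite('pics/u1z.png',cv2.resize(im,None,fx=3.75,fy=3.75,interpolation=cv2.INTER_CUBIC))
```

```text
(no output)
```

View pics/u1z.png

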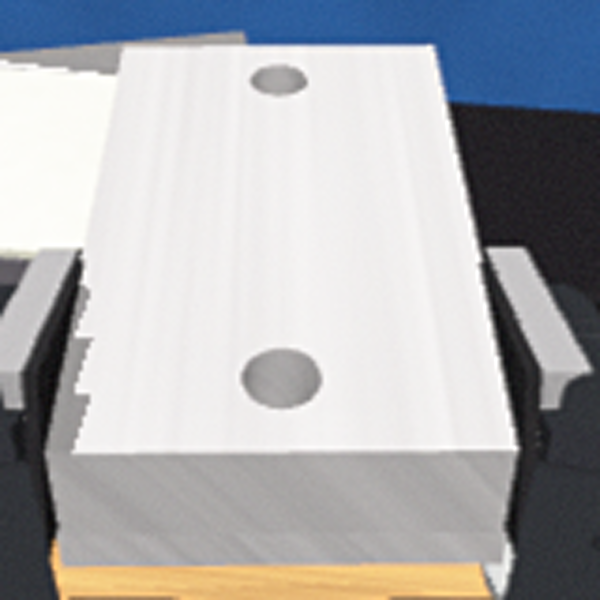

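```bash
cat >> h.py <<'E'
OBJ=[(.04,.025,.01),(.04,-.025,.01),(-.04,-.025,.01),(-.04,.025,.01),(-.04,.025,-.01),(-.04,-.025,-.01),(.03,0,.01),(-.03,0,.01)]
E
python3 - <<'E'
from h import *
from workcell import arm,eyes
w=eyes.camera_params('wrist'); s=arm.observe()
z=[(122,45),(436,45),(518,450),(47,452),(60,563),(505,563),(279,80),(282,379)]
uv=[(200+(a+.5)/3.75-.5,180+(b+.5)/3.75-.5) for a,b in z]
c,R,e=platepnp(w,OBJ,uv); print(c.round(4),e,'\n',R.round(4))
print('pitch/x elev',np.degrees(np.arcsin(R[2,0])),'y elev',np.degrees(np.arcsin(R[2,1])),'yaw',np.degrees(np.arctan2(R[1,0],R[0,0])))
r=Ro.from_euler('xyz',s['eef_rot'],degrees=True).as_matrix()
print('centre in tool',r.T@(c-s['ee_pos'])); h=[plane(w,uv[i],c[2]+.01) for i in(6,7)]; print(h,(h[0]+h[1])/2)
np.savez('held.npz',c=r.T@(c-s['ee_pos']),R=r.T@R)
E
```

```text
[0.523  0.1022 0.337 ] 1.2709435864994703 
 [[ 0.9913 -0.1312 -0.0063]
 [ 0.1312  0.9913 -0.0057]
 [ 0.007   0.0048  1.    ]]
pitch/x elev 0.4007734537817324 y elev 0.27610785504207824 yaw 7.539455359639172
centre in tool [0.00507275 0.00076437 0.02866662]
[array([0.55286148, 0.10615857, 0.34702752]), array([0.49283958, 0.09816989, 0.34702752])] [0.52285053 0.10216423 0.34702752]
```

Run:
```python
from h import *
from workcell import arm,eyes
H=np.load('held.npz'); r=rot(PINY,70)
tg=np.r_[PIN,.095]-r.as_matrix()@H['c']; print(tg)
arm.move_ptp(tg+[0,0,.15],eul(r)); st(arm,'above')
arm.move_linear(tg+[0,0,.03],max_speed=.12); arm.hold(.3); st(arm,'near')
a=eyes.get_image('wrist');b=eyes.get_image('scene');c=eyes.get_image('top')
for n,x in zip('abc',(a,b,c)): cv2.imwrite(f'pics/v1{n}.png',x[:,:,::-1])
Z=lambda x:cv2.resize(x,(400,300),interpolation=cv2.INTER_CUBIC)[:,:,::-1]
cv2.imwrite('pics/v1m.png',np.vstack([np.hstack([Z(a),Z(b)]),np.hstack([Z(c[100:250,250:450]),Z(b[130:250,160:320])])]))
```

```text
[ 0.5421575  -0.22823531  0.10003774]
above t 26.39 pos [ 0.5424 -0.2276  0.2503] rpy [179.94 -70.03   7.3 ] gap 0.0489 F [-0.4  0.2 -1.6] M [-0.06  0.78  0.02]
near t 27.84 pos [ 0.5423 -0.2284  0.1306] rpy [179.88 -70.03   7.31] gap 0.0488 F [ 0.   0.2 -0.6] M [-0.1   0.77  0.01]
```

View pics/v1m.png

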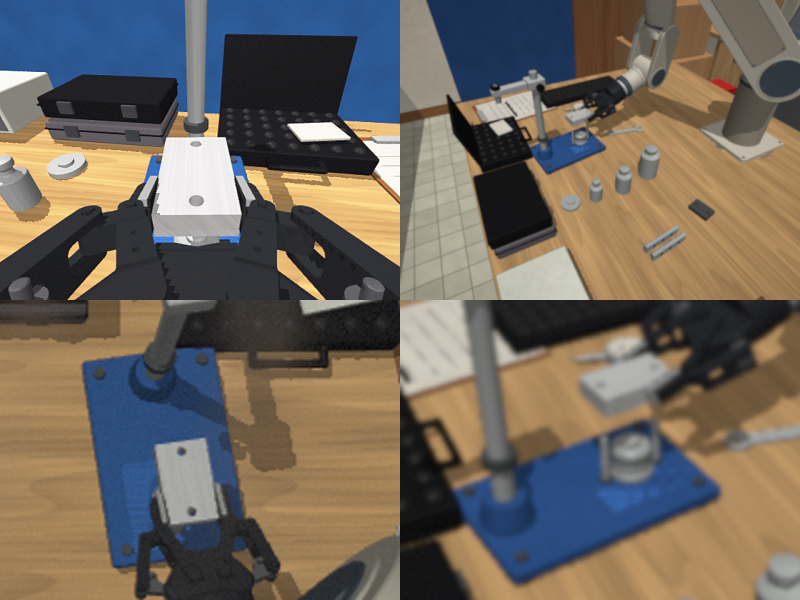

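Run:
```python
import cv2,numpy as np
a=cv2.imread('pics/v1a.png')[185:345,200:360];c=cv2.imread('pics/v1c.png')[160:224,311:375]
cv2.imwrite('pics/v1z.png',np.hstack([cv2.resize(x,(400,400),interpolation=cv2.INTER_CUBIC) for x in(a,c)]))
```

```text
(no output)
```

View pics/v1z.png

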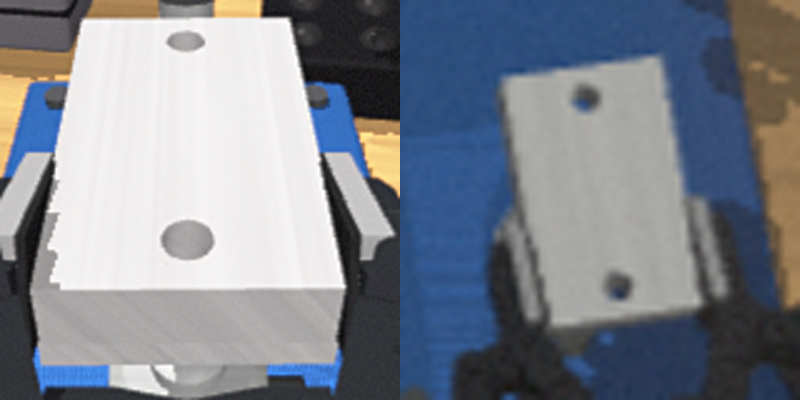

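Run:
```python
from h import *
from workcell import arm,eyes
w=eyes.camera_params('wrist'); T=eyes.camera_params('top'); s=arm.observe()
z=[(81,18),(290,18),(345,289),(31,289),(41,363),(336,363),(186,41),(188,240)]
uv=[(200+(a+.5)/2.5-.5,185+(b+.5)/2.5-.5) for a,b in z]
c,R,e=platepnp(w,OBJ,uv); print('wrist',c.round(4),e.round(2),'xelev',np.degrees(np.arcsin(R[2,0])),'yelev',np.degrees(np.arcsin(R[2,1])),'yaw',np.degrees(np.arctan2(R[1,0],R[0,0])))
h=[plane(w,uv[i],.135) for i in(6,7)];print('wrist holes',h,(h[0]+h[1])/2)
tv=[(311+(a-400+.5)/6.25-.5,160+(b+.5)/6.25-.5) for a,b in((586,97),(619,286),(501,76),(661,56),(700,306),(548,326))]
k=[plane(T,x,.135) for x in tv]
print('top holes',k[:2],(k[0]+k[1])/2,np.linalg.norm(k[0]-k[1]),np.degrees(np.arctan2(*(k[0]-k[1])[[1,0]])),'corners mean',np.mean(k[2:],0))
```

```text
wrist [ 0.5709 -0.2255  0.1249] 1.24 xelev 0.48833409817322576 yelev 0.338431197848913 yaw 7.554542393656491
wrist holes [array([ 0.60073128, -0.22152634,  0.135     ]), array([ 0.54070849, -0.2294954 ,  0.135     ])] [ 0.57071988 -0.22551087  0.135     ]
top holes [array([ 0.60033301, -0.2203039 ,  0.135     ]), array([ 0.54040639, -0.22855189,  0.135     ])] [ 0.5703697  -0.22442789  0.135     ] 0.0604915682670214 7.836655759341614 corners mean [ 0.57064674 -0.22442846  0.135     ]
```

Both cameras agree on the alignment: the wrist camera within 0.2 mm, the top camera within 1 mm. Next I lower the last 30 mm.

Run:
```python
from h import *
from workcell import arm,eyes
H=np.load('held.npz'); r=rot(PINY,70)
tg=np.r_[PIN,.095]-r.as_matrix()@H['c']
print(arm.move_linear(tg,max_speed=.04,threshold=6)); arm.hold(.8); st(arm,'final'); print(tg)
a=eyes.get_image('wrist');b=eyes.get_image('scene');c=eyes.get_image('top')
for n,x in zip('abc',(a,b,c)): cv2.imwrite(f'pics/f{n}.png',x[:,:,::-1])
Z=lambda x:cv2.resize(x,(400,300),interpolation=cv2.INTER_CUBIC)[:,:,::-1]
cv2.imwrite('pics/fm.png',np.vstack([np.hstack([Z(a[185:345,180:380]),Z(b[165:225,215:295])]),np.hstack([Z(c),Z(b)])]))
```

```text
False
final t 29.69 pos [ 0.5421 -0.2282  0.1   ] rpy [-179.99  -70.      7.19] gap 0.0491 F [-0.3  0.3 -2.5] M [-0.14  0.71  0.05]
[ 0.5421575  -0.22823531  0.10003774]
```

View pics/fm.png

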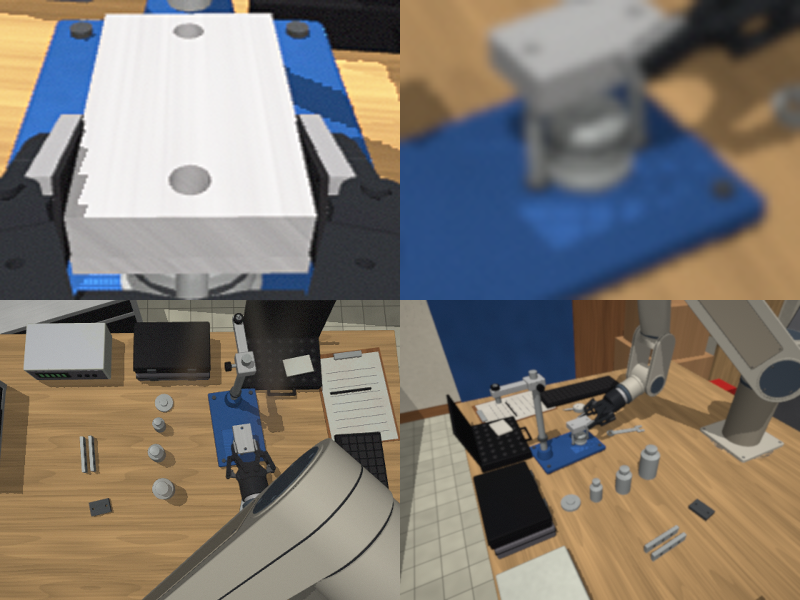

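Run:
```python
from workcell import arm
import cv2,numpy as np
a=cv2.imread('pics/top0.png').astype(int);c=cv2.imread('pics/fc.png').astype(int)
for n,(x0,y0,x1,y1) in dict(weights=(205,130,250,285),spacer=(120,275,160,305)).items(): print(n,np.abs(a-c)[y0:y1,x0:x1].max(2).mean(), (np.abs(a-c)[y0:y1,x0:x1].max(2)>60).sum())
arm.hand_in(); print(arm.observe()['time'])
```

```text
weights 6.49505376344086 0
spacer 5.5175 0
the job is handed in; nothing more can be done
the job is handed in; nothing more can be done
```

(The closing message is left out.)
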